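# Set the length stop of the bar cutter to its click notch

## Task

Set the bar cutter for the next batch: with your fingertips, push the blue length stop along its rail to the setting marked by the yellow clip, until its spring pin clicks down into that notch, and leave it seated there. Push it lightly, without gripping it or pulling its pin up, keep off the knife, and do not disturb the stamp, the ring cutter or the jar.

Things in the scene. Friction and masses are not known exactly. Their poses are not given: they have to be found in the camera images.
- bench: Bar cutter, fixed, pose varies. Origin on the table; base x -140..115, y -250..260 mm. White bed, top z 36 mm; behind it a steel fence (x 32..37, top z 56), the notched rail along y (see rail), and a flat aluminium scale strip (x 86..110, top z 44) with four coloured clips. The robot stands on its -x side.
- rail (a point): On the axis of the notched steel rail, at its top: bench x 65, y 0, z 56 mm, at a notch's centre. The rail is 24 mm wide and spans bench y -150..190 mm (black end stops, 3 mm higher). V notches 14 mm wide cross it every 40 mm, at bench y -80, -40, 0, 40, 80, 120 mm; the outer four have a clip beside them, the middle two none.
- carriage: Blue length stop: a block that slides along the rail (bench y -100..140 mm), axes as the bench's. Origin on the rail's axis at the rail's top, under its spring pin. Block x -22..22, y -28..28, z 2..36 mm: push on its flat end faces, y -28 or 28. It starts near the middle and stays where it is left. Force from the fingers above 40 N counts as gripping or rough handling.
- stop_plate (a point): Middle of the steel plate on the stop, standing over the bed: carriage x -103, y -20, z 7 mm; 112 mm (x) by 6 (y) by 50 high. An arm (carriage x -57..-21, y -23..7, z 5..27 mm) joins it to the blue block. A red pointer (to carriage x 46 mm, z 4..7) reaches out over the scale strip at the back.
- pin (a joint): Spring pin of the stop, upright, black knob 23 mm wide, top 64 mm above the carriage's origin. Value in m: about 0 riding on the flat rail, 0.005 dropped into a notch (the red ring under the knob then sinks from sight), negative when pulled up. Flats slide with about 1.5 N; within about 5 mm of a notch's centre the pin draws the stop in; pushing it out takes about 7 N either way.
- clip_yellow: Yellow clip on the scale strip, 12 mm wide along the rail, 30 mm deep, top 9 mm above its origin, which is at mid-width on the strip (bench x 98, z 44 mm); axes as the bench's. It marks the wanted notch: seated there, the carriage has the clip's bench y. Like clips in green, red and white mark other settings; which of the four outer notches each has varies.
- knife: Guillotine knife, fixed across the bed at its right-hand end (bench y -240..-190 mm): steel frame with two posts, bench x -141..31 mm, 200 mm high, blade raised behind a clear guard, lever with a black grip up to z 242 mm that points to the front (to bench x -227). Origin on the table. Not to be touched.
- stamp: Wooden hand stamp for biscuits, 56 mm across, 58 mm high, standing loose on the left-hand end of the bed. Origin at the centre of its underside. Leave it alone.
- cutter: Steel ring cutter, 62 mm across, 38 mm high, loose on the table behind the bar cutter. Origin at the centre of its underside. Leave it alone.
- shaker: Glass jar with a steel cap, 60 mm across, 95 mm high, loose on the table behind the bar cutter. Origin at the centre of its underside. Leave it alone.

How it is judged:
By the outcome, as a careful person would: the job done as asked, in the order asked, and still so for the second after the job is handed in, with the robot touching nothing.
It also fails if it takes over 38 s, if anything falls off the work surface, if the arm or the gripper's body presses on something with over 40 N, if the wrist force passes 120 N, or if a joint passes its speed limit or range.

## Robot

A 6-joint arm with a two-finger parallel gripper is mounted at the origin on the work surface. World frame = base frame: x ahead of the robot, y to its left, z up, the work surface at z = 0. Lengths are in m, angles in rad, forces in N, time in s.
With the tool pointing down it reaches from about 0.35 to 1 m from the base axis. Payload 7.1 kg.
Tool frame: the origin (TCP) lies at the very end of the fingers, on their centre line; the grasp point (between the pads) lies r.pinch_z behind it (r.pinch_z is the distance from the TCP to the grasp point, in m); z points along the fingers, y is the line along which they close (so a half turn about z gives the same grasp; the last joint's range is limited). The gripper opens to 85 mm and grips with 20 to 120 N. Pads are 22 mm wide; open, the fingers measure 114 mm over their backs; the gripper's body (76 mm by 85 mm) begins 54 mm behind the grasp point. The pads swing forward as they close: fully open they stand 13 mm farther back than shut.
Start: joints at [1.265, 0.423, 1.63, -0, 1.089, -0.019], TCP at [0.177, 0.599, 0.231] pointing down, gripper open.
Joint ranges: [-3, 3], [-0.9, 2.11], [0.09, 2.58], [-1.31, 4.45], [0.11, 2.69], [-2.54, 2.54]. Speed limits (rad/s): [2.39, 2.39, 3.01, 3.14, 3.14, 3.14].

## Interface

Orientations are given as a unit quaternion [w, x, y, z].
In Python, from workcell import r gives the robot as it stands.
- The arm moves only by the tool arm_command, never from a script. Its arguments are lists of equal length, an entry for each row: "offset": the shift along the tool's x, y, z as a fraction of full scale, a list of three; "twist": the turn about the tool's z as a fraction of full scale. In form: {"offset": [[x, y, z], ...], "twist": [twist, ...]}. A call has 1 to 12 rows; each row shifts and turns the commanded pose from where the row before left it, along the tool's axes as they then stand; what a row does not reach is not made up. Full scale, the value 1, is 0.025 m for a shift and 8 degrees for a turn. A row lasts 1/8 s, in which the tool goes at most 62.5 mm and 10.7 degrees, less where a joint would pass 70% of its speed; a pose out of reach is approached as far as the arm can. A call with a number of a shift or a turn outside -1 to 1 is refused whole. A call with a gripper value outside its range is refused whole. "grip" is the gripper command: -1 is shut, 1 is fully open, values between are in proportion, set as the call begins (left out, the last holds). The fingers move at their own pace and stop on an object; "squeeze" is the grip in N (left out, the last holds). Time passes only in rows, so rows that do not move let the fingers close. It gives the time, the measured TCP pose, the force, the opening and the grip force at its end, in the units of the state.
- r.get_obs(): the state, without advancing time (a new reading comes with each control period).
- r.snapshot(name): name is "scene" or "top"; returns a dict with "frame" (420x560x3 uint8, blue, green, red), "fov_y" (degrees; the focal length in pixels is half the picture's height over the tangent of half this angle, whatever the lens; pixels are square), "cx", "cy" (the principal point, pixels), "k1" (the pictures are not rectified: a ray, as slopes to the right and down, at radius r is drawn at 1 + k1 r^2 times it, then the intrinsics apply), "rvec" (rotation vector, rad) and "tvec" (3), from world to camera coordinates, as OpenCV has them. Camera axes: x right, y down, z forward; pixel columns grow to the right and rows downward; lengths in m; the calibration is good to about 2 mm. A picture is of the moment at which its call begins. There is no depth.
- r.finish_job(): hands the job in; it is judged then, once.
The state is a dict: "time_s": time; "q": joint angles; "qvel": joint speeds; "tau": joint torques, N m; "tool_pos": TCP position; "orientation": TCP orientation; "contact_force": force on the tool from outside, world axes, zero at the start; "wrist_torque": the same for the moment, N m; "opening": opening from 0.0 (shut) to 1.0 (fully open); "gripper_force": force on a finger pad.
Only numpy, scipy, OpenCV 4.12 (cv2) and the standard library are available. Lean on these libraries where they do the work, as an engineer would, in place of code of your own. Each camera call takes 0.05 s, during which the arm holds its last target. There are 200 camera calls.

## Working session

There is one attempt and no reset: what is moved stays moved. The work goes in short steps, Python scripts to look and compute and a tool call to move; the robot and the scene stay as the last step left them, time stands still between calls to the robot, and variables do not carry over. Pictures are saved under pics/ and viewed, at most 10 in all, crops included, and the job is handed in when it is done.

Besides the shell and the picture viewer there is one more tool, called by a JSON object that holds its "fn" and its "kwargs". arm_command: Moves the arm, as the interface text tells. Shift numbers are shares of 0.025 m and turn numbers shares of 8 degrees, none past 1 either way. Its arguments: {"type":"object","properties":{"offset":{"type":"array","items":{"type":"array","items":{"type":"number","minimum":-1,"maximum":1}}},"twist":{"type":"array","items":{"type":"number","minimum":-1,"maximum":1}},"grip":{"type":"number"},"squeeze":{"type":"number"}},"required":["offset","twist"]}

```bash
mkdir -p pics; cat > h.py <<'E'
import numpy as np,cv2,pickle
from workcell import r
def snap(n,f):
    s=r.snapshot(n); cv2.imwrite(f'pics/{f}.png',s['frame']); pickle.dump(s,open(f'{f}.pkl','wb')); return s
def ray(s,u,v):
    H=s['frame'].shape[0]; f=H/2/np.tan(np.radians(s['fov_y'])/2)
    d=np.array([(u-s['cx'])/f,(v-s['cy'])/f]); x=d.copy()
    for _ in range(30): x=d/(1+s['k1']*(x@x))
    R=cv2.Rodrigues(np.array(s['rvec'],float))[0]; t=np.array(s['tvec'],float).ravel()
    return -R.T@t, R.T@np.array([x[0],x[1],1])
def onz(s,u,v,z):
    c,d=ray(s,u,v); return c+d*(z-c[2])/d[2]
E
python3 - <<'E'
from h import *
for n in('scene','top'): s=snap(n,n+'0')
o=r.get_obs();print(o['time_s'],o['tool_pos'],o['orientation'],o['opening'],r.pinch_z)
E
```

```text
0.1 [0.17662594 0.59900292 0.23062532] [-1.13813387e-04  1.42913131e-01  9.89734999e-01 -6.75416334e-04] 1.002439967663459 0.0187
```

View pics/scene0.png

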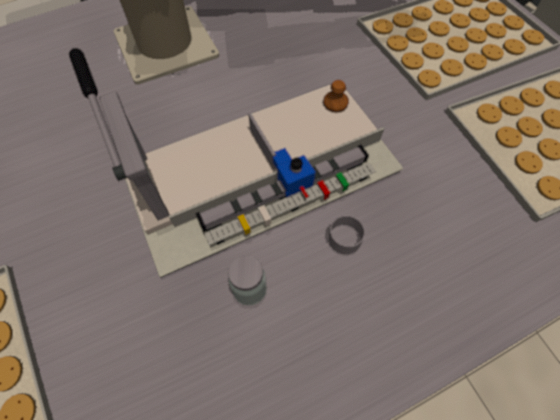

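View pics/top0.png

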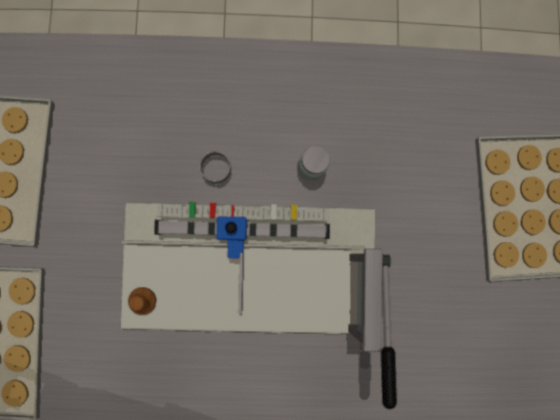

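The top view shows the yellow clip at (294,212), the outermost on the right, so bench y is -80. The carriage is at (231,228), between red (213) and white (274). The stamp is at (142,300), the knife at (370,300), the jar at (315,162) and the ring at (216,168).

```bash
cat >> h.py <<'E'
def blobs(s,lo,hi,roi,amin=15):
    hsv=cv2.cvtColor(s['frame'],cv2.COLOR_BGR2HSV); m=cv2.inRange(hsv,lo,hi)
    k=np.zeros_like(m); u0,v0,u1,v1=roi; k[v0:v1,u0:u1]=m[v0:v1,u0:u1]
    n,_,st,c=cv2.connectedComponentsWithStats(k)
    return [(st[i].tolist(),c[i]) for i in range(1,n) if st[i,4]>=amin]
C={'yellow':((18,120,120),(35,255,255)),'green':((45,120,60),(80,255,255)),'red':((0,150,90),(6,255,255)),'blue':((105,150,60),(130,255,255))}
E
python3 - <<'E'
from h import *
for n,roi in(('top0',(120,195,380,340)),('scene0',(150,140,400,260))):
    s=pickle.load(open(n+'.pkl','rb'))
    for k,(a,b) in C.items():
        for st,c in blobs(s,a,b,roi): print(n,k,st,c.round(1),onz(s,*c,.053 if k!='blue' else .092).round(4))
s=pickle.load(open('top0.pkl','rb'))
# bench direction: rail end stops (black), z .059
for st,c in blobs(s,(0,0,0),(180,255,45),(145,215,340,245),20): print('blk',st,c.round(1),onz(s,*c,.059).round(4))
f=s['frame'][190:260,145:345]; cv2.imwrite('pics/c0.png',cv2.resize(f,None,fx=4,fy=4,interpolation=cv2.INTER_CUBIC))
E
```

```text
top0 yellow [291, 205, 6, 15, 88] [293.5 211.8] [ 0.5774 -0.0266  0.053 ]
top0 green [190, 203, 5, 14, 67] [191.9 209.3] [0.5764 0.1721 0.053 ]
top0 red [210, 203, 6, 15, 73] [212.1 209.8] [0.5765 0.1328 0.053 ]
top0 blue [217, 217, 29, 41, 770] [232.4 234.3] [0.5283 0.0898 0.092 ]
scene0 yellow [238, 214, 12, 16, 112] [243.3 221.9] [ 0.5789 -0.0276  0.053 ]
scene0 green [337, 173, 12, 16, 90] [342.2 180. ] [0.5802 0.1706 0.053 ]
scene0 red [317, 180, 13, 15, 95] [323.3 187.3] [0.5788 0.1316 0.053 ]
scene0 red [302, 189, 6, 8, 24] [304.4 193. ] [0.5741 0.0949 0.053 ]
scene0 blue [273, 149, 42, 47, 1015] [293.  172.6] [0.5482 0.0838 0.092 ]
blk [155, 221, 3, 13, 24] [155.9 226.8] [0.5397 0.2398 0.059 ]
blk [226, 223, 10, 10, 83] [230.7 227.3] [0.543  0.0951 0.059 ]
blk [189, 224, 4, 9, 36] [190.5 228. ] [0.5394 0.1727 0.059 ]
blk [210, 224, 4, 10, 33] [211.3 228. ] [0.5406 0.1325 0.059 ]
blk [251, 225, 4, 10, 39] [252.5 229.5] [0.54   0.0527 0.059 ]
blk [271, 225, 4, 10, 31] [272.8 229.9] [0.5405 0.0133 0.059 ]
blk [326, 225, 3, 13, 27] [327.4 231.2] [ 0.5409 -0.0935  0.059 ]
blk [292, 226, 4, 10, 35] [293.3 230.2] [ 0.541  -0.0267  0.059 ]
```

View pics/c0.png

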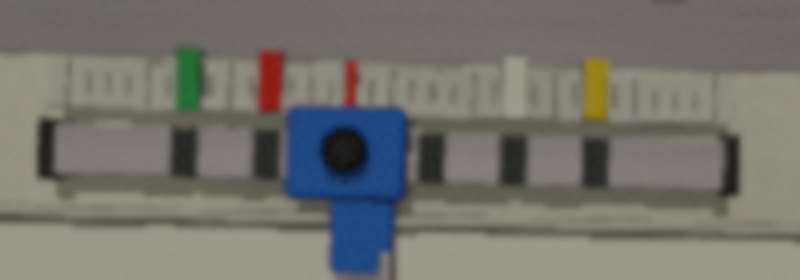

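The carriage is at about world y 0.092 and the target is about -0.027, so I push toward -y by roughly 119 mm. I'll shut the gripper and turn the tool so that its x lies along world +y.

{"fn": "arm_command", "kwargs": {"offset": [[0,0,0],[0,0,0],[0,0,0],[0,0,0],[0,0,0],[0,0,0],[0,0,0],[0,0,0],[0,0,0],[0,0,0]], "twist": [1,1,1,1,1,1,1,1,1,0.2], "grip": -1}}

```text
time_s: 1.35
tool_pos: [0.1767, 0.5992, 0.2309]
orientation: [0.0, 0.707, 0.707, -0.0]
contact_force: [-0.6, 0.7, 1.1]
opening: 0.004
gripper_force: 0.0
```

{"fn": "arm_command", "kwargs": {"offset": [[-0.9,0.75,0],[-1,0.8,0],[-1,0.8,0],[-1,0.8,0],[-1,0.8,0],[-1,0.8,0],[-1,0.8,0],[-1,0.8,0],[-1,0.8,0],[-1,0.8,0],[-1,0.8,0],[-1,0.8,0]], "twist": [0,0,0,0,0,0,0,0,0,0,0,0]}}

```text
time_s: 2.85
tool_pos: [0.4158, 0.3009, 0.2313]
orientation: [-0.0, 0.706, 0.708, -0.0]
contact_force: [0.2, 0.7, -0.3]
opening: -0.003
gripper_force: 0.0
```

{"fn": "arm_command", "kwargs": {"offset": [[-0.9,0.7,0],[-0.9,0.7,0],[-0.9,0.7,0],[-0.9,0.7,0],[-0.9,0.7,0],[-0.9,0.7,0],[-0.7,0.8,0],[0,0,1],[0,0,1],[0,0,1],[0,0,0.6],[0,0,0]], "twist": [0,0,0,0,0,0,0,0,0,0,0,0]}}

```text
time_s: 4.35
tool_pos: [0.5396, 0.1491, 0.1404]
orientation: [-0.001, 0.707, 0.707, -0.001]
contact_force: [-0.2, 0.0, -0.0]
opening: -0.003
gripper_force: 0.0
```

```bash
python3 - <<'E'
from h import *
o=r.get_obs();print(o['tool_pos'])
s=snap('top','top1'); t=snap('scene','scene1')
a=s['frame'][170:290,150:300];b=t['frame'][110:240,220:400]
cv2.imwrite('pics/c1.png',np.hstack([cv2.resize(x,(400,400),interpolation=cv2.INTER_CUBIC) for x in(a,b)]))
E
```

```text
[0.53959749 0.14911763 0.14036718]
```

View pics/c1.png

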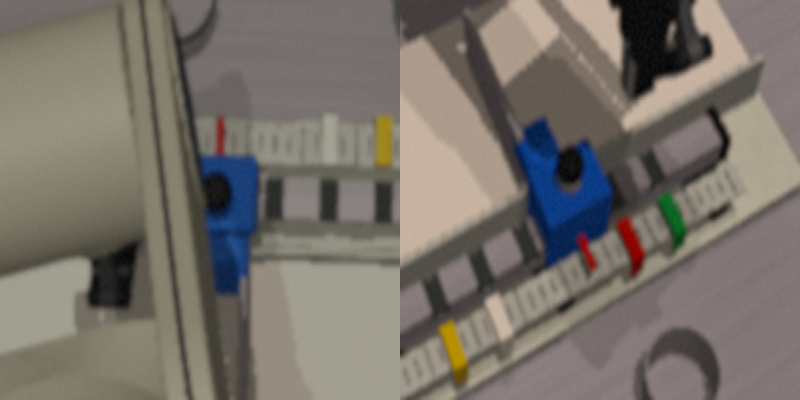

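The finger is above the rail on the carriage's +y side, with the red pointer visible (crop left (220,135), right (587,250)), and everything else is clear. Next I descend and approach.

{"fn": "arm_command", "kwargs": {"offset": [[0,0,0.8],[0,0,0.8],[0,0,0.8],[0,0,0.4],[0,0,0],[-0.2,0,0],[-0.2,0,0],[-0.1,0,0],[-0.1,0,0],[-0.1,0,0]], "twist": [0,0,0,0,0,0,0,0,0,0]}}

```text
time_s: 5.7
tool_pos: [0.5403, 0.1319, 0.0715]
orientation: [-0.0, 0.707, 0.707, 0.0]
contact_force: [-2.4, 7.7, 1.1]
opening: 0.002
gripper_force: 3.6
```

{"fn": "arm_command", "kwargs": {"offset": [[-0.1,0,0],[-0.1,0,0],[-0.1,0,0]], "twist": [0,0,0]}}

```text
time_s: 6.08
tool_pos: [0.5404, 0.125, 0.0714]
orientation: [-0.0, 0.707, 0.707, 0.0]
contact_force: [-0.5, 2.7, 1.0]
opening: -0.002
gripper_force: 1.6
```

{"fn": "arm_command", "kwargs": {"offset": [[-0.15,0,0],[-0.15,0,0],[-0.15,0,0],[-0.15,0,0],[-0.15,0,0],[-0.15,0,0],[-0.15,0,0],[-0.15,0,0],[-0.15,0,0],[-0.15,0,0],[-0.15,0,0],[-0.15,0,0]], "twist": [0,0,0,0,0,0,0,0,0,0,0,0]}}

```text
time_s: 7.58
tool_pos: [0.5398, 0.0791, 0.0711]
orientation: [-0.0, 0.707, 0.707, -0.0]
contact_force: [-0.7, 3.8, -2.0]
opening: 0.003
gripper_force: 1.4
```

{"fn": "arm_command", "kwargs": {"offset": [[-0.15,0,0],[-0.15,0,0],[-0.15,0,0],[-0.15,0,0],[-0.15,0,0],[-0.15,0,0],[-0.15,0,0],[-0.15,0,0],[-0.15,0,0],[-0.15,0,0],[-0.15,0,0],[-0.15,0,0]], "twist": [0,0,0,0,0,0,0,0,0,0,0,0]}}

```text
time_s: 9.07
tool_pos: [0.5409, 0.034, 0.0716]
orientation: [0.0, 0.707, 0.707, 0.001]
contact_force: [1.5, 2.8, 0.5]
opening: -0.003
gripper_force: 1.3
```

```bash
python3 - <<'E'
from h import *
t=snap('scene','scene2')
b=t['frame'][130:260,180:350]
cv2.imwrite('pics/c2.png',cv2.resize(b,None,fx=4,fy=4,interpolation=cv2.INTER_CUBIC))
for st,c in blobs(t,*C['red'],(150,140,400,260),8): print(st,c,onz(t,*c,.062))
E
```

```text
[318, 180, 12, 16, 98] [323.53061224 187.68367347] [0.58398572 0.12810195 0.062     ]
[252, 212, 6, 8, 25] [254.76 215.32] [ 0.58040849 -0.00589296  0.062     ]
```

View pics/c2.png

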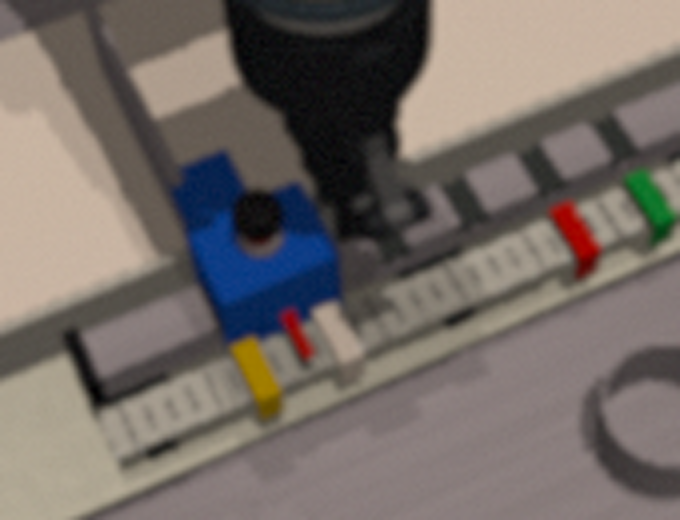

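The red pointer at crop (297,333) lies between white and yellow, and the red ring is visible, so the pin is still up. I'll push the last 21 mm slowly.

{"fn": "arm_command", "kwargs": {"offset": [[-0.1,0,0],[-0.1,0,0],[-0.1,0,0],[-0.1,0,0],[-0.1,0,0],[-0.1,0,0],[0,0,0]], "twist": [0,0,0,0,0,0,0]}}

```text
time_s: 10.0
tool_pos: [0.5395, 0.0188, 0.0711]
orientation: [-0.0, 0.707, 0.707, -0.001]
contact_force: [0.7, -0.3, 0.5]
opening: 0.003
gripper_force: 0.0
```

{"fn": "arm_command", "kwargs": {"offset": [[-0.05,0,0],[-0.05,0,0],[0,0,0]], "twist": [0,0,0]}}

```text
time_s: 10.38
tool_pos: [0.5401, 0.0166, 0.0713]
orientation: [-0.0, 0.707, 0.707, -0.0]
contact_force: [0.2, -0.7, 0.2]
opening: 0.005
gripper_force: 0.0
```

```bash
python3 - <<'E'
from h import *
t=snap('scene','scene3')
b=t['frame'][130:260,180:350]
cv2.imwrite('pics/c3.png',cv2.resize(b,None,fx=4,fy=4,interpolation=cv2.INTER_CUBIC))
for st,c in blobs(t,*C['red'],(150,140,300,260),8): print(st,c,onz(t,*c,.062))
E
```

```text
[239, 214, 7, 10, 13] [242.07692308 217.61538462] [ 0.5748192  -0.02740013  0.062     ]
```

View pics/c3.png

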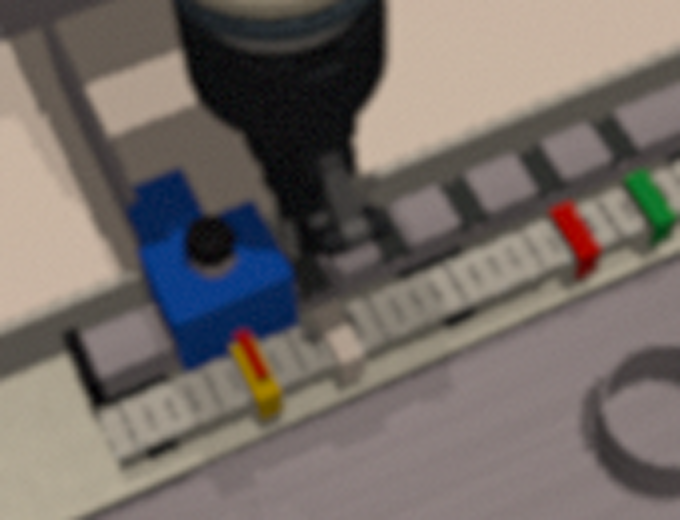

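The pointer now lies over the yellow clip at crop (250,355), the red ring has sunk and the contact force is zero, so the stop has clicked in. I'll back off and lift.

{"fn": "arm_command", "kwargs": {"offset": [[0.3,0,0],[0.6,0,0],[0.6,0,0],[0,0,-0.8],[0,0,-1],[0,0,-1],[0,0,-1],[0,0,-1],[0,0,-0.5],[0,0,0],[0,0,0]], "twist": [0,0,0,0,0,0,0,0,0,0,0]}}

```text
time_s: 11.8
tool_pos: [0.5396, 0.0545, 0.2029]
orientation: [-0.0, 0.707, 0.707, -0.001]
contact_force: [0.2, -0.1, 0.3]
opening: -0.001
gripper_force: 0.0
```

```bash
python3 - <<'E'
from h import *
t=snap('scene','scene4')
b=t['frame'][130:260,180:350]
cv2.imwrite('pics/c4.png',cv2.resize(b,None,fx=4,fy=4,interpolation=cv2.INTER_CUBIC))
for st,c in blobs(t,*C['red'],(150,140,300,260),8): print(st,c,onz(t,*c,.062))
E
```

```text
[239, 214, 7, 10, 13] [242.07692308 217.61538462] [ 0.5748192  -0.02740013  0.062     ]
```

View pics/c4.png

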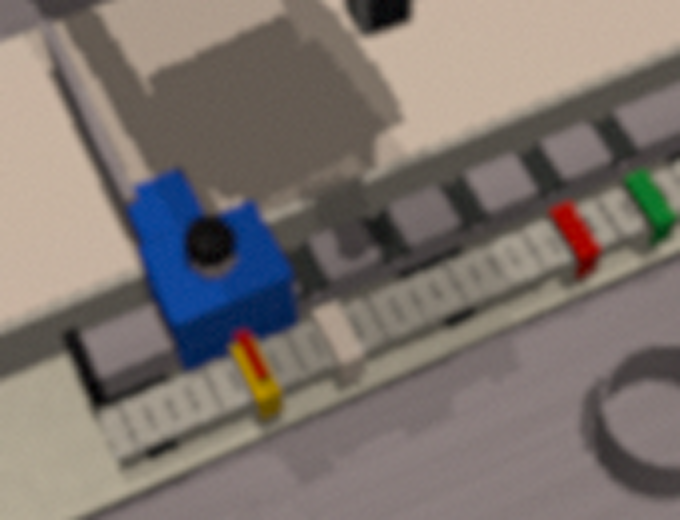

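The stop hasn't moved: its pointer is on the yellow clip at (250,355), the ring is out of sight and the gripper is clear.

```bash
python3 -c "
from workcell import r
print(r.finish_job())"
```

```text
the job is handed in; nothing more can be done
None
```

The blue length stop is seated in the yellow-clip notch (pin down, pointer on the clip), the gripper is clear of everything, and the job was handed in at about 12 s.

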